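Lock the swivel rest onto the bench ball post

TASK

Lift the loose swivel rest by its wooden saddle, lower its socket onto the steel ball of the bench post and push it fully home, firmly but without forcing the post. Then press its red latch lever all the way down so that the rest is locked upright on the ball, and let go. Keep the lever up until the rest is on the ball, and leave the pewter tea things where they are.

Things in the scene. Friction and masses are not known exactly. Their poses are not given: they have to be found in the camera images.
- rest: Loose aluminium swivel rest, 0.5-0.75 kg, upright on the table. Origin: centre of its underside, z up the socket axis. Flange dia 90, z 0-10; housing dia 51 up to z 58; on top a dark wooden saddle. Socket opens downwards: bore dia 35, mouth flared to 46 over the lowest 10, roof z 52. Red lever on the +x side. Fully home: flange stopped hard on the post's collar, ball centre at z 34
- rest_grip (a point): Middle of the saddle block, on the rest's axis, 83 above its underside; axes as the rest's. Block 60 long (x), 34 wide (y), upright sides from 58 to 98 above the underside, an 8 high ridge at each x end on top (top 106). Grip it across y
- rest_detent (a point): On the rest's axis, 25 above its underside: level of two sprung steel detents standing 7 into the bore from +y and -y. The ball must be pushed past them, 10 to 22 N straight down (the rest's weight is not enough); they first touch it with the rest about 23 above home, give way, then hold the ball from below: raised 3 mm from home, it pulls back with about 10 N
- latch (a joint): Red lever on the rest's +x side: 0 = up (open, sloping up and outwards 40 deg), 0.70 = down (level, locked, hard stop). Turns about a level axis along y at x 30, z 40 of the rest. Stiff: 4 to 10 N on the pad moves it; it stays where left, no spring. Its hook swings under the ball: if the rest is not fully home the hook meets the ball and the lever stops short
- latch_pad (a point): Centre of the top face of the lever's pad (24 along the lever, 26 wide). In the rest's frame at x 58, z 73 with the lever up and x 73, z 47 when fully down, y 0. Push it down from above with closed fingers, to a stop of 12 to 20 N and no harder
- foot: Fixed steel plate 110 x 110 x 10 carrying the ball post on its axis. Origin: centre of its underside, on the table. Post: flat collar dia 80; above it a neck dia 13 and a ball dia 32, ball centre 34 and top 50 above the collar's face. The post's height varies and is not measured: collar face 35 to 70 above the table, so feel for it. Pushing with over 30 N is forcing it
- teapot: Pewter teapot, diameter 150, 120 high, origin at the centre of its underside. Bystander
- sugar_bowl: Pewter sugar bowl with two handles, diameter 94 (132 over the handles), 62 high, origin at the centre of its underside. Bystander
- milk_jug: Pewter milk jug, diameter 94 (about 115 over handle and lip), 66 high, origin at the centre of its underside. Bystander

How it is judged:
On the way, in this order (a step that is already met when the one before it is completed fails the run):
1. the rest is on the ball post, upright, with the lever still up (horizontal distance between rest and foot below 0.005 m and angle between rest's own z axis and vertical below 0.08 rad and height (world z) of rest above 0.03 m and contact force between rest and foot above 1 N and value of joint latch below 0.2 rad), for 0.2 s.
2. the lever is pressed fully down with the rest home on the ball (value of joint latch above 0.62 rad and horizontal distance between rest and foot below 0.004 m), for 0.2 s.
At the end, for the whole second after the job is handed in: The lever is within 0.08 rad of fully down (above 0.62 rad), the rest stands on the post within 4 mm of its axis and within 3 degrees of upright, its underside 30 to 75 mm above the table, at rest (all of step 2 and height (world z) of rest between 0.03 and 0.075 m and angle between rest's own z axis and vertical below 0.05 rad and linear speed of rest below 0.01 m/s); the robot touches nothing.
It fails at once if the post is forced while seating: more than 75 N summed over all contacts between rest and post (the detents' own squeeze and the weight make about 40 N of it, so a push of about 30 N is safe) (contact force between rest and foot above 75 N and value of joint latch below 0.3 rad).
It fails at once if the lever is forced: more than 120 N summed over all contacts between rest and post (reached at about 40 N on the pad) (contact force between rest and foot above 120 N).
It fails at once if the lever is pressed down while the rest is not on the ball (value of joint latch above 0.3 rad and horizontal distance between rest and foot above 0.02 m).
It fails at once if the teapot, the sugar bowl or the milk jug is moved (distance of any of teapot, sugar_bowl, milk_jug from where it was at the start of the episode above 0.02 m).
It also fails if it takes over 62 s, if anything falls off the work surface, if the arm or the gripper's body presses on something with over 40 N, if the wrist force passes 120 N, or if a joint passes its speed limit or range.

ROBOT

A 7-joint arm with a two-finger parallel gripper is mounted at the origin on the work surface. World frame = base frame: x ahead of the robot, y to its left, z up, the work surface at z = 0. Lengths are in m, angles in rad, forces in N, time in s.
With the tool pointing down it reaches from about 0.425 to 0.875 m from the base axis. Payload 9.9 kg.
Tool frame: the origin (TCP) lies on the centre line of the jaws, within the pads' length; the fingertips stand 19 mm ahead of it and the grasp point (between the pads) is the TCP; z points along the fingers, y is the line along which they close (so a half turn about z gives the same grasp; the last joint's range is limited). The gripper opens to 85 mm and grips with 20 to 120 N. Pads are 22 mm wide; open, the fingers measure 114 mm over their backs; the gripper's body (76 mm by 85 mm) begins 54 mm behind the grasp point. The pads swing forward as they close: fully open they stand 13 mm farther back than shut.
Start: joints at [1.265, 0.576, 0.025, 1.437, -0.015, 1.129, -0.057], TCP at [0.148, -0.658, 0.25] pointing down, gripper open.
Joint ranges: [-2.76, 2.76], [-0.34, 2.15], [-1.52, 1.57], [0.19, 2.46], [-1.09, 4.23], [0.17, 1.99], [-2.82, 2.82]. Speed limits (rad/s): [2.22, 2.22, 3.01, 3.01, 3.14, 3.14, 3.14].

INTERFACE

Orientations are given as a unit quaternion [w, x, y, z].
In Python, from cell import arm, get_image, get_calibration gives the robot as it stands.
- The arm moves only by the tool carry_out, never from a script. Its arguments are lists of equal length, an entry for each row: "linear": the shift along the tool's x, y, z in cm, a list of three; "delta_rot": the turn, a rotation vector about the tool's x, y, z in degrees, a list of three; "hand": the opening in per cent of the stroke, from 0 (shut) to 100 (fully open). In form: {"linear": [[dx, dy, dz], ...], "delta_rot": [[wx, wy, wz], ...], "hand": [hand, ...]}. A call has 1 to 8 rows; each row is the pose to reach, as a shift and turn from the pose commanded when the call began, along the tool's axes at that moment; what a row does not reach only later rows make up. A row lasts 1/12 s, in which the tool goes at most 41.7 mm and 7.16 degrees, less where a joint would pass 70% of its speed; a pose out of reach is approached as far as the arm can. A call with a gripper value outside its range is refused whole. The fingers move at their own pace and stop on an object; the grip force is fixed at half the most. Time passes only in rows, so rows that repeat a pose let the fingers close. It gives the time, the measured TCP pose, the force, the opening and the grip force at its end, in the units of the state.
- arm.read_state(): the state, without advancing time (a new reading comes with each control period).
- get_image(name): name is "side" or "top" or "wrist"; returns the picture (400x640x3 uint8, blue, green, red); there is no depth.
- get_calibration(name): a dict with "fx", "fy", "cx", "cy" (pixels), "k1" (the pictures are not rectified: a ray, as slopes to the right and down, at radius r is drawn at 1 + k1 r^2 times it, then the intrinsics apply), "extrinsics" (4x4, takes a point from camera to world coordinates). Camera axes: x right, y down, z forward; pixel columns grow to the right and rows downward; lengths in m; the calibration is good to about 2 mm. A picture is of the moment at which its call begins: read the wrist's pose just before it. get_calibration takes no time and is no camera call; for the wrist camera it gives the pose at the moment of the call.
- arm.job_done(): hands the job in; it is judged then, once.
The state is a dict: "time_s": time; "joints": joint angles; "joint_vel": joint speeds; "joint_torque": joint torques, N m; "tcp_pos": TCP position; "tcp_rot": TCP orientation; "force": force on the tool from outside, world axes, zero at the start; "wrist_torque": the same for the moment, N m; "opening": opening from 0.0 (shut) to 1.0 (fully open); "gripper_force": force on a finger pad.
Only numpy, scipy, OpenCV 4.12 (cv2) and the standard library are available. Lean on these libraries where they do the work, as an engineer would, in place of code of your own. Each camera call takes 0.05 s, during which the arm holds its last target. There are 200 camera calls.

## Working session

There is one attempt and no reset: what is moved stays moved. The work goes in short steps, Python scripts to look and compute and a tool call to move; the robot and the scene stay as the last step left them, time stands still between calls to the robot, and variables do not carry over. Pictures are saved under pics/ and viewed, at most 10 in all, crops included, and the job is handed in when it is done.

Besides the shell and the picture viewer there is one more tool, called after "Call:" as name(argument=value, ...), one argument or row to a line, values as JSON. carry_out: Moves the arm, as the interface text tells. Its arguments: {"type":"object","properties":{"linear":{"type":"array","items":{"type":"array","items":{"type":"number"}}},"delta_rot":{"type":"array","items":{"type":"array","items":{"type":"number"}}},"hand":{"type":"array","items":{"type":"number"}}},"required":["linear","delta_rot","hand"]}

```bash
mkdir -p pics; ls
python3 - <<'E'
from cell import arm,get_image,get_calibration
import cv2,numpy as np
np.set_printoptions(precision=4,suppress=True)
for n in("side","top","wrist"):
    c=get_calibration(n);print(n,c)
    cv2.imwrite(f"pics/{n}0.png",get_image(n))
print(arm.read_state())
E
```

```text
pics
side {'fx': 490.7141915901674, 'fy': 490.7141915901674, 'cx': 317.7347717461441, 'cy': 199.0488953831839, 'k1': -0.09138381666972306, 'extrinsics': array([[-0.9662, -0.1931,  0.171 ,  0.3566],
       [-0.2575,  0.6824, -0.6842,  1.0213],
       [ 0.0154, -0.7051, -0.709 ,  1.1432],
       [ 0.    ,  0.    ,  0.    ,  1.    ]])}
top {'fx': 419.345341829283, 'fy': 419.345341829283, 'cx': 315.5189537345243, 'cy': 201.70040450289352, 'k1': 0.020120241969273957, 'extrinsics': array([[ 0.0079, -0.9936,  0.1126,  0.4761],
       [-0.9998, -0.0055,  0.0214, -0.0111],
       [-0.0207, -0.1127, -0.9934,  1.2383],
       [ 0.    ,  0.    ,  0.    ,  1.    ]])}
wrist {'fx': 317.89058012168175, 'fy': 317.89058012168175, 'cx': 319.8251002346573, 'cy': 197.07090898078224, 'k1': 0.006224184561640392, 'extrinsics': array([[ 0.2191, -0.9361, -0.2751,  0.2176],
       [-0.9757, -0.2108, -0.0599, -0.6423],
       [-0.0019,  0.2815, -0.9596,  0.3732],
       [ 0.    ,  0.    ,  0.    ,  1.    ]])}
{'time_s': 0.15, 'joints': array([ 1.2652,  0.5763,  0.0249,  1.4377, -0.015 ,  1.129 , -0.0565]), 'joint_vel': array([ 0.0004, -0.0009, -0.0017, -0.0027,  0.0005,  0.0015,  0.001 ]), 'joint_torque': array([  0.0046, -76.6263,   2.2536, -28.6181,   0.0156,   0.0098,
         0.    ]), 'tcp_pos': array([ 0.1484, -0.6582,  0.2496]), 'tcp_rot': array([-0.0006,  0.9939,  0.1107, -0.0001]), 'force': array([-0.1852,  0.6769, -0.2282]), 'wrist_torque': array([ 0.0285, -0.017 ,  0.0178]), 'gripper_force': 0.0, 'opening': 1.0040341419220757}
```

View pics/top0.png

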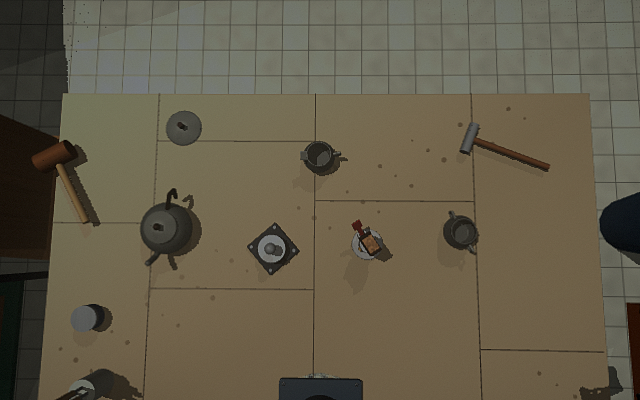

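View pics/side0.png

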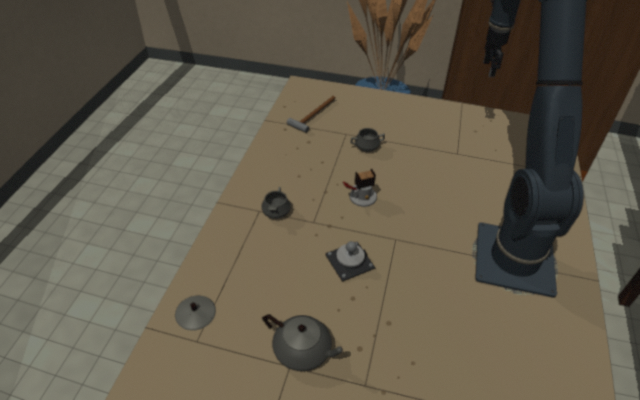

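The top view shows the rest at about (367,242) with its red lever at (358,228), the foot at (272,248), teapot at (166,230), jug at (319,157) and bowl at (461,231). The side view shows the rest at (363,190) and the foot at (350,255).

```bash
cat > h.py <<'E'
import cv2,numpy as np
from cell import arm,get_image,get_calibration
np.set_printoptions(precision=4,suppress=True)
def ray(c,u,v):
    K=np.array([[c["fx"],0,c["cx"]],[0,c["fy"],c["cy"]],[0,0,1]])
    p=cv2.undistortPoints(np.array([[[u,v]]],float),K,np.array([c["k1"],0,0,0,0.]))[0,0]
    E=np.array(c["extrinsics"]);d=E[:3,:3]@np.r_[p,1];return E[:3,3],d/np.linalg.norm(d)
def onz(c,u,v,z):
    o,d=ray(c,u,v);return o+d*(z-o[2])/d[2]
def tri(rs):
    A=sum(np.eye(3)-np.outer(d,d) for o,d in rs);b=sum((np.eye(3)-np.outer(d,d))@o for o,d in rs)
    p=np.linalg.solve(A,b);return p,[np.linalg.norm(np.cross(p-o,d)) for o,d in rs]
def proj(c,P):
    E=np.linalg.inv(np.array(c["extrinsics"]));q=E[:3,:3]@P+E[:3,3];x=q[:2]/q[2];x=x*(1+c["k1"]*(x@x))
    return x[0]*c["fx"]+c["cx"],x[1]*c["fy"]+c["cy"]
E
python3 - <<'E'
from h import *
t=cv2.imread("pics/top0.png");s=cv2.imread("pics/side0.png")
a=cv2.resize(t[200:290,230:410],None,fx=4,fy=4,interpolation=cv2.INTER_CUBIC)[:,:720]
b=cv2.resize(s[160:280,320:390],None,fx=4,fy=4,interpolation=cv2.INTER_CUBIC)
cv2.imwrite("pics/ta.png",np.clip(a*1.5,0,255));cv2.imwrite("pics/sb.png",np.clip(b*1.5,0,255))
for n,im,r in(("top",t,(330,420,200,280)),("side",s,(330,400,160,220))):
    c=get_calibration(n);h=cv2.cvtColor(im,cv2.COLOR_BGR2HSV)
    m=((h[...,0]<6)|(h[...,0]>174))&(h[...,1]>150)&(h[...,2]>60)
    ys,xs=np.nonzero(m);k=(xs>r[0])&(xs<r[1])&(ys>r[2])&(ys<r[3]);print(n,k.sum(),xs[k].mean(),ys[k].mean(),onz(c,xs[k].mean(),ys[k].mean(),.07))
c=get_calibration("top")
print(onz(c,368,243,.1),onz(c,272,248,.09),[onz(c,u,v,.01) for u,v in((247,249),(275,222),(299,248),(270,275))])
E
```

```text
top 40 357.9 227.075 [ 0.5382 -0.1043  0.07  ]
side 18 348.1111111111111 185.61111111111111 [ 0.5382 -0.0988  0.07  ]
[ 0.4939 -0.1289  0.1   ] [0.4785 0.1313 0.09  ] [array([0.4752, 0.2143, 0.01  ]), array([0.5546, 0.1339, 0.01  ]), array([0.4793, 0.0624, 0.01  ]), array([0.401 , 0.1455, 0.01  ])][ WARN:0@0.203] global loadsave.cpp:1063 imwrite_ Unsupported depth image for selected encoder is fallbacked to CV_8U.
```

View pics/ta.png

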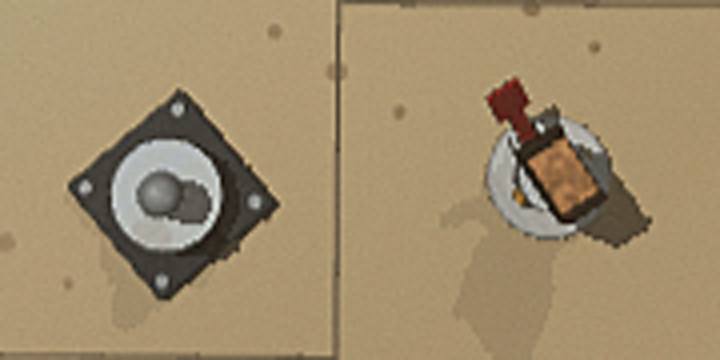

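View pics/sb.png

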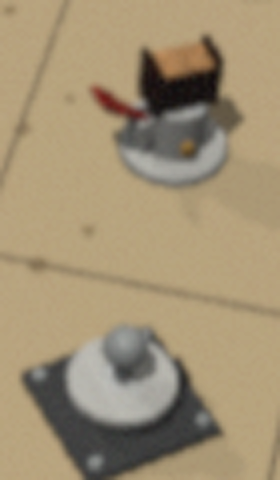

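The crops show the ball at top (270,248.2) and side (351,246). The saddle top is at top (371.2,244.5) and side (366,175), and the pad is at (357.5,225.5).

Run:
```python
from h import *
t=get_calibration("top");s=get_calibration("side")
print("ball",tri([ray(t,270,248.2),ray(s,351,246)]))
print("collar",onz(t,271.75,248.5,.05))
print("saddle",onz(t,371.2,244.5,.1),tri([ray(t,371.2,244.5),ray(s,366,175)]))
print("pad",onz(t,357.5,225.5,.073))
from scipy.spatial.transform import Rotation as R
print(R.from_quat(np.roll(arm.read_state()['tcp_rot'],-1)).as_matrix())
```

```text
ball (array([0.4776, 0.1395, 0.0685]), [np.float64(0.0004087873187389458), np.float64(0.00040878731873887283)])
collar [0.4772 0.137  0.05  ]
saddle [ 0.49   -0.1374  0.1   ] (array([ 0.4899, -0.1382,  0.0931]), [np.float64(9.21077487880086e-05), np.float64(9.210774878807125e-05)])
pad [ 0.5424 -0.103   0.073 ]
[[ 0.9755  0.22   -0.0003]
 [ 0.22   -0.9755  0.0012]
 [-0.0001 -0.0013 -1.    ]]
```

Call:
carry_out(
  linear=[
    [2.8,-2.7,0],
    [5.6,-5.4,0],
    [8.4,-8.1,0],
    [11.2,-10.8,0],
    [14.0,-13.5,0],
    [16.8,-16.2,0],
    [19.6,-18.9,0],
    [22.4,-21.6,0],
  ],
  delta_rot=[
    [0,0,0],
    [0,0,0],
    [0,0,0],
    [0,0,0],
    [0,0,0],
    [0,0,0],
    [0,0,0],
    [0,0,0],
  ],
  hand=[100,100,100,100,100,100,100,100],
)

```text
time_s: 0.82
tcp_pos: [0.3201, -0.3967, 0.2503]
tcp_rot: [-0.0, 0.994, 0.111, -0.0]
force: [0.1, 0.3, 0.4]
opening: 1.002
gripper_force: 0.0
```

Call:
carry_out(
  linear=[
    [2.8,-2.7,0],
    [5.6,-5.4,0],
    [8.4,-8.1,0],
    [11.2,-10.8,0],
    [14.0,-13.5,0],
    [16.8,-16.2,0],
    [19.6,-18.9,0],
    [22.4,-21.7,0],
  ],
  delta_rot=[
    [0,0,-3],
    [0,0,-6],
    [0,0,-9],
    [0,0,-12],
    [0,0,-15],
    [0,0,-18],
    [0,0,-20.5],
    [0,0,-20.5],
  ],
  hand=[100,100,100,100,100,100,100,100],
)

```text
time_s: 1.48
tcp_pos: [0.4909, -0.136, 0.2503]
tcp_rot: [0.0, 0.958, 0.287, -0.0]
force: [0.9, -1.0, 0.2]
opening: 0.999
gripper_force: 0.0
```

Call:
carry_out(
  linear=[
    [0,0,0],
    [0,0,0],
    [0,0,0],
  ],
  delta_rot=[
    [0,0,0],
    [0,0,0],
    [0,0,0],
  ],
  hand=[100,100,100],
)

```text
time_s: 1.73
tcp_pos: [0.4898, -0.1379, 0.25]
tcp_rot: [0.0, 0.958, 0.286, -0.001]
force: [-0.6, -1.1, 0.4]
opening: 1.004
gripper_force: 0.0
```

Run:
```python
from h import *
w=get_calibration("wrist");im=get_image("wrist");cv2.imwrite("pics/w1.png",np.clip(im*1.4,0,255).astype(np.uint8))
import pickle;pickle.dump(w,open("w1.pkl","wb"))
s=arm.read_state();print(s['time_s'],s['tcp_pos'],s['joints'],s['force']);print(w['extrinsics'])
print(proj(w,np.array([.49,-.137,.1])),proj(w,np.array([.478,.138,.06])))
```

```text
1.7833 [ 0.4895 -0.1387  0.2501] [ 0.3376  0.3344 -0.2091  1.8639  0.0845  0.9525 -0.902 ] [-0.0001 -0.0586  1.0841]
[[ 0.547  -0.803  -0.2366  0.5491]
 [-0.8371 -0.5249 -0.1539 -0.0985]
 [-0.0007  0.2822 -0.9593  0.3736]
 [ 0.      0.      0.      1.    ]]
(np.float64(319.88887610955624), np.float64(186.3481547309676)) (np.float64(50.6968391678048), np.float64(20.213943878638247))
```

View pics/w1.png

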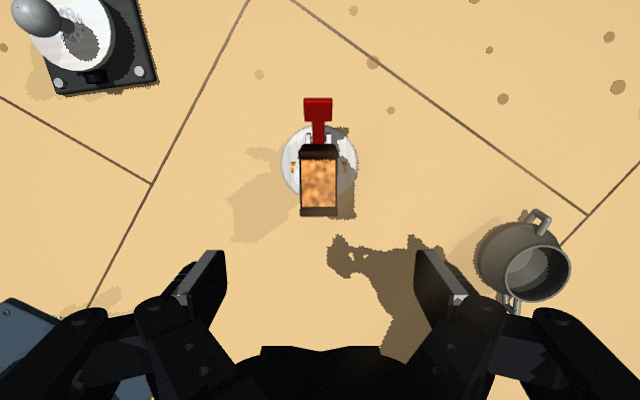

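The wrist view shows the saddle upright in the picture: edges at columns 299/338, ridge ends at rows 146 and 216, red pad at (318,110). The lever is aligned with the tool to within 1°, the sugar bowl is at (525,265), and the ball is at (37,8).

Run:
```python
from h import *
import pickle;w=pickle.load(open("w1.pkl","rb"))
a=onz(w,319,216,.106);b=onz(w,318.5,145,.106);print(a,b,(a+b)/2,np.hypot(*(b-a)[:2])) 
l=onz(w,301.5,185,.098);r=onz(w,336.5,185,.098);print(l,r,(l+r)/2,np.hypot(*(l-r)[:2]))
p=onz(w,318,110,.073);print("pad",p,p-(a+b)/2, np.degrees(np.arctan2(*(p-(a+b)/2)[1::-1])))
print("flange",onz(w,319.5,162,.01),onz(w,281,162,.01),onz(w,358,162,.01))
print("bowl",onz(w,535,272,.062),onz(w,475,255,.04))
t=get_calibration("top");print("bowltop",onz(t,461,231,.06))
```

```text
[ 0.468  -0.1504  0.106 ] [ 0.5206 -0.1156  0.106 ] [ 0.4943 -0.133   0.106 ] 0.06306390210295602
[ 0.4816 -0.1228  0.098 ] [ 0.4987 -0.149   0.098 ] [ 0.4902 -0.1359  0.098 ] 0.03128450040665806
pad [ 0.5434 -0.1     0.073 ] [ 0.0491  0.033  -0.033 ] 33.90198313568814
flange [ 0.4946 -0.1334  0.01  ] [ 0.4703 -0.0962  0.01  ] [ 0.5189 -0.1706  0.01  ]
bowl [ 0.5296 -0.3922  0.062 ] [ 0.5065 -0.3399  0.04  ]
bowltop [ 0.5299 -0.3908  0.06  ]
```

Call:
carry_out(
  linear=[
    [0.6,-0.2,3],
    [0.6,-0.2,6],
    [0.6,-0.2,9],
    [0.6,-0.2,12],
    [0.6,-0.2,14],
    [0.6,-0.2,15.5],
    [0.6,-0.2,16.7],
    [0.6,-0.2,16.7],
  ],
  delta_rot=[
    [0,0,0],
    [0,0,0],
    [0,0,0],
    [0,0,0],
    [0,0,0],
    [0,0,0],
    [0,0,0],
    [0,0,0],
  ],
  hand=[100,100,100,100,100,100,100,100],
)

```text
time_s: 2.45
tcp_pos: [0.4922, -0.1341, 0.0813]
tcp_rot: [-0.001, 0.959, 0.284, -0.002]
force: [-0.4, 0.4, 0.4]
opening: 1.002
gripper_force: 0.0
```

Call:
carry_out(
  linear=[
    [0,0,0],
    [0,0,0],
    [0,0,0],
    [0,0,0],
    [0,0,0],
    [0,0,0],
    [0,0,0],
    [0,0,0],
  ],
  delta_rot=[
    [0,0,0],
    [0,0,0],
    [0,0,0],
    [0,0,0],
    [0,0,0],
    [0,0,0],
    [0,0,0],
    [0,0,0],
  ],
  hand=[70,50,40,30,20,10,10,10],
)

```text
time_s: 3.12
tcp_pos: [0.4947, -0.1329, 0.0843]
tcp_rot: [0.001, 0.958, 0.286, 0.001]
force: [-0.1, -0.7, 6.6]
opening: 0.39
gripper_force: 61.3
```

Call:
carry_out(
  linear=[
    [0,0,0],
    [0,0,0],
    [0,0,0],
    [0,0,0],
  ],
  delta_rot=[
    [0,0,0],
    [0,0,0],
    [0,0,0],
    [0,0,0],
  ],
  hand=[0,0,0,0],
)

```text
time_s: 3.45
tcp_pos: [0.4947, -0.1329, 0.0843]
tcp_rot: [0.001, 0.958, 0.286, 0.001]
force: [-0.6, -1.4, 6.7]
opening: 0.39
gripper_force: 61.3
```

Call:
carry_out(
  linear=[
    [0,0,-0.5],
    [0,0,-1.5],
    [0,0,-3.5],
    [0,0,-6],
    [0,0,-9],
    [0,0,-12],
    [0,0,-14],
    [0,0,-15],
  ],
  delta_rot=[
    [0,0,0],
    [0,0,0],
    [0,0,0],
    [0,0,0],
    [0,0,0],
    [0,0,0],
    [0,0,0],
    [0,0,0],
  ],
  hand=[0,0,0,0,0,0,0,0],
)

```text
time_s: 4.12
tcp_pos: [0.4948, -0.1326, 0.2367]
tcp_rot: [0.001, 0.958, 0.286, 0.002]
force: [0.5, 0.0, -5.3]
opening: 0.394
gripper_force: 61.0
```

Call:
carry_out(
  linear=[
    [0,0,0],
    [0,0,0],
    [0,0,0],
  ],
  delta_rot=[
    [0,0,0],
    [0,0,0],
    [0,0,0],
  ],
  hand=[0,0,0],
)

```text
time_s: 4.37
tcp_pos: [0.4932, -0.1324, 0.2319]
tcp_rot: [-0.001, 0.958, 0.286, -0.001]
force: [-0.6, 0.6, -5.9]
opening: 0.386
gripper_force: 60.9
```

Run:
```python
from h import *
from scipy.spatial.transform import Rotation as R
for n in("side","wrist","top"):
    w=get_calibration(n);im=get_image(n);cv2.imwrite(f"pics/{n}2.png",im)
    if n=="wrist":
        import pickle;pickle.dump(w,open("w2.pkl","wb"));W=im
    if n=="side":S=im
s=arm.read_state();print(s);M=R.from_quat(np.roll(s['tcp_rot'],-1)).as_matrix();print(M)
c=get_calibration("side")
u,v=map(int,proj(c,s['tcp_pos']));print(u,v)
a=cv2.resize(S[v-60:v+80,u-60:u+60],None,fx=3.4,fy=3.4,interpolation=cv2.INTER_CUBIC)
b=cv2.resize(W,None,fx=.6,fy=.6);o=np.zeros((480,800,3),np.uint8);o[:a.shape[0],:a.shape[1]]=a[:480,:400];o[:b.shape[0],410:410+384]=b
cv2.imwrite("pics/c2.png",np.clip(o*1.4,0,255).astype(np.uint8))
```

```text
{'time_s': 4.5167, 'joints': array([ 0.3267,  0.3583, -0.2142,  1.8834,  0.094 ,  0.9123, -0.9232]), 'joint_vel': array([-0.001 , -0.0008, -0.0007, -0.0065, -0.0013,  0.0016,  0.0002]), 'joint_torque': array([  0.031 , -58.9842,  -1.1933, -26.6258,   0.0105,   0.0117,
        -0.0022]), 'tcp_pos': array([ 0.4935, -0.1324,  0.2319]), 'tcp_rot': array([-0.0007,  0.9583,  0.2858, -0.0012]), 'force': array([ 0.2382,  0.246 , -5.2729]), 'wrist_torque': array([ 0.0085, -0.0038,  0.043 ]), 'gripper_force': 60.94289302825928, 'opening': 0.38906757023119637}
[[ 0.8366  0.5477 -0.0026]
 [ 0.5477 -0.8366  0.0006]
 [-0.0018 -0.002  -1.    ]]
368 141Traceback (most recent call last):
  File "<stdin>", line 12, in <module>
ValueError: could not broadcast input array from shape (476,400,3) into shape (476,408,3)
```

Call:
carry_out(
  linear=[
    [1,-1,0],
    [3,-3,0],
    [6,-6,0],
    [9,-9,0],
    [11.5,-11.5,0],
    [13,-13,0],
    [13.5,-13.5,0],
    [13.5,-13.5,0],
  ],
  delta_rot=[
    [0,0,0],
    [0,0,0],
    [0,0,0],
    [0,0,0],
    [0,0,0],
    [0,0,0],
    [0,0,0],
    [0,0,0],
  ],
  hand=[0,0,0,0,0,0,0,0],
)

```text
time_s: 5.18
tcp_pos: [0.5331, 0.057, 0.2324]
tcp_rot: [-0.001, 0.958, 0.288, -0.0]
force: [-0.2, -0.9, -5.7]
opening: 0.387
gripper_force: 60.8
```

Call:
carry_out(
  linear=[
    [0,0,0],
    [0,0,0],
  ],
  delta_rot=[
    [0,0,0],
    [0,0,0],
  ],
  hand=[0,0],
)

```text
time_s: 5.35
tcp_pos: [0.5328, 0.0524, 0.2328]
tcp_rot: [0.0, 0.959, 0.285, -0.001]
force: [-0.0, -0.1, -5.9]
opening: 0.39
gripper_force: 60.9
```

Run:
```python
from h import *
import pickle
s=arm.read_state();print(s['tcp_pos'],s['force'])
I={};C={}
for n in("side","wrist"):
    C[n]=get_calibration(n);I[n]=get_image(n)
pickle.dump((C,I),open("c3.pkl","wb"))
c=C["side"];u,v=map(int,proj(c,s['tcp_pos']));print(u,v)
a=cv2.resize(I["side"][v-50:v+70,u-40:u+40],None,fx=3,fy=3,interpolation=cv2.INTER_CUBIC)
b=cv2.resize(I["wrist"][0:400,100:440],None,fx=1.5,fy=1.5,interpolation=cv2.INTER_CUBIC)
o=np.zeros((600,800,3),np.uint8);o[:a.shape[0],:a.shape[1]]=a;o[:600,260:260+510]=b
cv2.imwrite("pics/c3.png",np.clip(o*1.4,0,255).astype(np.uint8))
```

```text
[0.5328 0.0524 0.2328] [-0.0429 -0.0696 -5.9225]
341 179
```

View pics/c3.png

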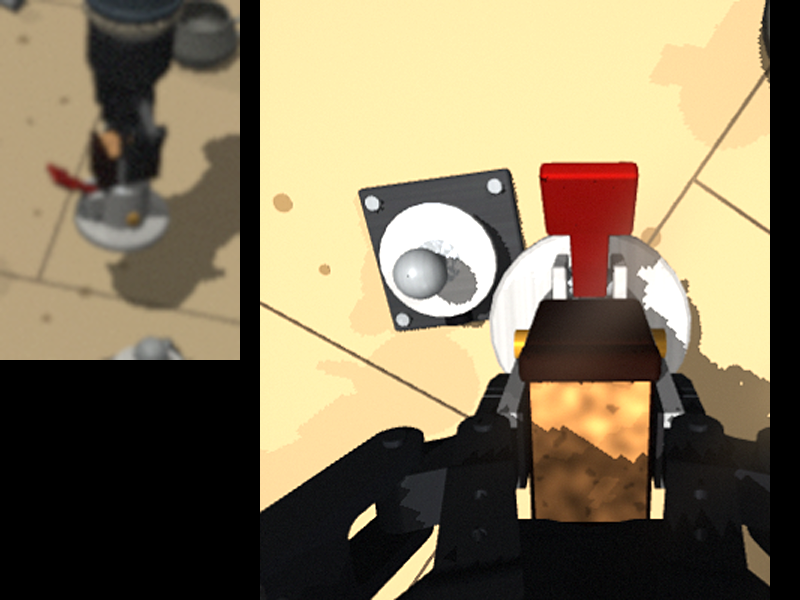

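The picture shows the rest held upright with the lever up. In the wrist image the white collar is centred near (219,174) and the ball near (207,182), with no obstruction. Next I measure both contours.

Run:
```python
from h import *
import pickle
C,I=pickle.load(open("c3.pkl","rb"));w=C["wrist"];im=I["wrist"]
g=cv2.cvtColor(im,cv2.COLOR_BGR2GRAY);h=cv2.cvtColor(im,cv2.COLOR_BGR2HSV)
roi=np.zeros_like(g);roi[125:218,168:272]=1
m=((h[...,1]<40)&(g>150)&(roi>0)).astype(np.uint8)
c=max(cv2.findContours(m,0,1)[0],key=cv2.contourArea);hl=cv2.convexHull(c)
e=cv2.fitEllipse(hl);print("collar",e,cv2.boundingRect(c))
gr=cv2.medianBlur(g,3)[150:215,175:245];k=cv2.HoughCircles(cv2.resize(gr,None,fx=3,fy=3),cv2.HOUGH_GRADIENT,1,60,param1=120,param2=15,minRadius=45,maxRadius=65)
bs=k[0]/3+[175,150,0];print("ball",bs)
t=get_calibration("top");s=C["side"];b=bs[0]
for zc in(.035,.04,.045,.05,.055,.06,.065,.07):
    print(zc,onz(w,*e[0],zc)[:2],onz(w,b[0],b[1],zc+.034)[:2],"top",onz(t,271.75,248.5,zc)[:2],onz(t,270,248.2,zc+.034)[:2])
print(tri([ray(w,b[0],b[1]),ray(t,270,248.2),ray(s,351,246)]))
print(w["extrinsics"])
```

```text
collar ((217.89125061035156, 172.70687866210938), (72.46409606933594, 79.6052474975586), 130.2451171875) (180, 135, 77, 76)
ball [[206.1667 182.5     17.6667]]
0.035 [0.4776 0.1424] [0.4756 0.1418] top [0.4772 0.1388] [0.478  0.1395]
0.04 [0.4794 0.1416] [0.4776 0.141 ] top [0.4772 0.1382] [0.4779 0.1388]
0.045 [0.4812 0.1408] [0.4796 0.1401] top [0.4772 0.1376] [0.4779 0.1382]
0.05 [0.483 0.14 ] [0.4817 0.1392] top [0.4772 0.137 ] [0.4779 0.1375]
0.055 [0.4848 0.1393] [0.4837 0.1383] top [0.4772 0.1363] [0.4779 0.1369]
0.06 [0.4865 0.1385] [0.4857 0.1375] top [0.4772 0.1357] [0.4779 0.1363]
0.065 [0.4883 0.1377] [0.4878 0.1366] top [0.4772 0.1351] [0.4779 0.1356]
0.07 [0.4901 0.1369] [0.4898 0.1357] top [0.4772 0.1345] [0.4779 0.135 ]
(array([0.4771, 0.1406, 0.0705]), [np.float64(0.001250782187544947), np.float64(0.0015309010750704346), np.float64(0.0004673159569905645)])
[[ 0.5448 -0.8044 -0.237   0.5923]
 [-0.8386 -0.5226 -0.1539  0.0917]
 [-0.      0.2826 -0.9592  0.3565]
 [ 0.      0.      0.      1.    ]]
```

Call:
carry_out(
  linear=[
    [0,-1,0],
    [0,-3,0],
    [0.2,-6,0],
    [0.3,-8.5,0],
    [0.3,-10,0],
    [0.3,-10.4,0],
    [0.3,-10.4,0],
    [0.3,-10.4,0],
  ],
  delta_rot=[
    [0,0,0],
    [0,0,0],
    [0,0,0],
    [0,0,0],
    [0,0,0],
    [0,0,0],
    [0,0,0],
    [0,0,0],
  ],
  hand=[0,0,0,0,0,0,0,0],
)

```text
time_s: 6.12
tcp_pos: [0.4789, 0.1423, 0.2335]
tcp_rot: [0.0, 0.958, 0.286, 0.0]
force: [-0.8, -0.5, -6.5]
opening: 0.387
gripper_force: 61.0
```

Call:
carry_out(
  linear=[
    [0,0,1.5],
    [0,0,3],
    [0,0,4],
    [0,0,4.5],
    [0,0,4.8],
    [0,0,4.8],
    [0,0,4.8],
  ],
  delta_rot=[
    [0,0,0],
    [0,0,0],
    [0,0,0],
    [0,0,0],
    [0,0,0],
    [0,0,0],
    [0,0,0],
  ],
  hand=[0,0,0,0,0,0,0],
)

```text
time_s: 6.7
tcp_pos: [0.4792, 0.1427, 0.1857]
tcp_rot: [0.0, 0.958, 0.285, 0.0]
force: [0.2, -0.4, -5.4]
opening: 0.388
gripper_force: 61.0
```

Run:
```python
from h import *
s=arm.read_state();print(s['tcp_pos'],s['tcp_rot'],s['force'],s['wrist_torque'])
w=get_calibration("wrist");W=get_image("wrist");c=get_calibration("side");S=get_image("side")
u,v=map(int,proj(c,s['tcp_pos']))
a=cv2.resize(S[v-20:v+80,u-35:u+35],None,fx=4.5,fy=4.5,interpolation=cv2.INTER_CUBIC)
b=cv2.resize(W[60:360,160:480],None,fx=1.5,fy=1.5)
o=np.zeros((460,800,3),np.uint8);o[:450,:315]=a[:450,:315];o[:450,320:]=b
cv2.imwrite("pics/c4.png",np.clip(o*1.4,0,255).astype(np.uint8))
```

```text
[0.4792 0.1427 0.1857] [0.     0.9584 0.2854 0.0003] [ 0.1515 -0.4411 -5.3918] [-0.0213  0.0436  0.003 ]
```

View pics/c4.png

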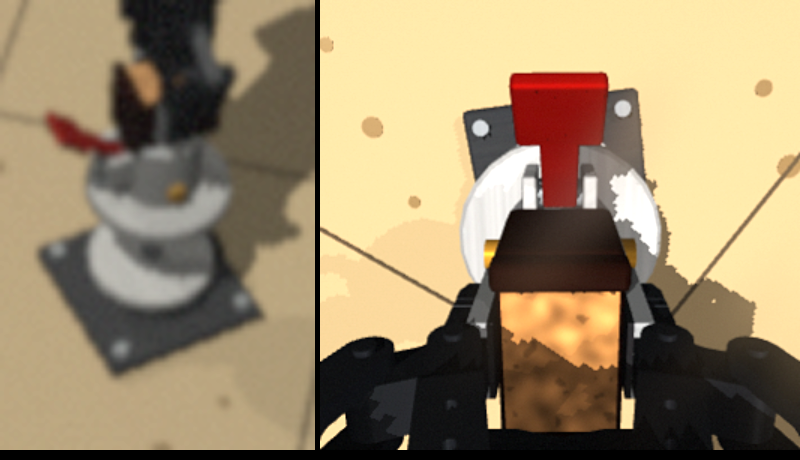

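The side view shows the flange centred at column 159 above the collar, which is centred at column 152 (4.5x crop). The wrist view shows the lever still up. I'll check the offset against the side camera's perspective.

Run:
```python
from h import *
c=get_calibration("side");s=arm.read_state();u0=int(proj(c,s['tcp_pos'])[0])-35
f=159/4.5+u0;k=152/4.5+u0;print("obs",f,k)
for P in((.4792,.1427),(.478,.1412),(.4775,.1400)):
    print(P,proj(c,np.r_[P,.106]),proj(c,np.r_[P,.036]))
```

```text
obs 352.3333333333333 350.77777777777777
(0.4792, 0.1427) (np.float64(350.89675368979715), np.float64(238.0941499861169)) (np.float64(349.33488785792434), np.float64(253.88349647743271))
(0.478, 0.1412) (np.float64(351.43440995354945), np.float64(237.7845817461441)) (np.float64(349.854372091321), np.float64(253.57595854691417))
(0.4775, 0.14) (np.float64(351.70193777135455), np.float64(237.50312306583217)) (np.float64(350.11327952002864), np.float64(253.29653510540805))
```

Call:
carry_out(
  linear=[
    [-0.05,0.1,0.6],
    [-0.05,0.1,1.2],
    [-0.05,0.1,1.7],
    [-0.05,0.1,1.7],
  ],
  delta_rot=[
    [0,0,0],
    [0,0,0],
    [0,0,0],
    [0,0,0],
  ],
  hand=[0,0,0,0],
)

```text
time_s: 7.13
tcp_pos: [0.4782, 0.1416, 0.1671]
tcp_rot: [0.0, 0.958, 0.286, -0.001]
force: [-1.1, -0.4, -5.7]
opening: 0.391
gripper_force: 61.0
```

Call:
carry_out(
  linear=[
    [0,0,0.3],
    [0,0,0.6],
    [0,0,0.9],
    [0,0,0.9],
    [0,0,0.9],
  ],
  delta_rot=[
    [0,0,0],
    [0,0,0],
    [0,0,0],
    [0,0,0],
    [0,0,0],
  ],
  hand=[0,0,0,0,0],
)

```text
time_s: 7.55
tcp_pos: [0.4788, 0.1419, 0.1592]
tcp_rot: [0.0, 0.958, 0.286, -0.0]
force: [-0.1, -0.1, -5.5]
opening: 0.388
gripper_force: 61.0
```

Call:
carry_out(
  linear=[
    [0,0,0.3],
    [0,0,0.6],
    [0,0,0.9],
    [0,0,0.9],
    [0,0,0.9],
  ],
  delta_rot=[
    [0,0,0],
    [0,0,0],
    [0,0,0],
    [0,0,0],
    [0,0,0],
  ],
  hand=[0,0,0,0,0],
)

```text
time_s: 7.97
tcp_pos: [0.4787, 0.1419, 0.1501]
tcp_rot: [-0.0, 0.958, 0.286, -0.0]
force: [-1.4, -0.3, -6.0]
opening: 0.392
gripper_force: 61.0
```

Call:
carry_out(
  linear=[
    [0,0,0.2],
    [0,0,0.4],
    [0,0,0.4],
    [0,0,0.4],
  ],
  delta_rot=[
    [0,0,0],
    [0,0,0],
    [0,0,0],
    [0,0,0],
  ],
  hand=[0,0,0,0],
)

```text
time_s: 8.3
tcp_pos: [0.4788, 0.1418, 0.1462]
tcp_rot: [-0.0, 0.958, 0.286, -0.0]
force: [0.2, 0.2, -6.2]
opening: 0.388
gripper_force: 61.0
```

Call:
carry_out(
  linear=[
    [0,0,0.2],
    [0,0,0.4],
    [0,0,0.4],
    [0,0,0.4],
  ],
  delta_rot=[
    [0,0,0],
    [0,0,0],
    [0,0,0],
    [0,0,0],
  ],
  hand=[0,0,0,0],
)

```text
time_s: 8.63
tcp_pos: [0.4791, 0.1421, 0.1425]
tcp_rot: [-0.0, 0.958, 0.286, 0.0]
force: [0.1, -0.1, -0.8]
opening: 0.388
gripper_force: 61.9
```

Call:
carry_out(
  linear=[
    [0,0,0.2],
    [0,0,0.3],
    [0,0,0.3],
    [0,0,0.3],
  ],
  delta_rot=[
    [0,0,0],
    [0,0,0],
    [0,0,0],
    [0,0,0],
  ],
  hand=[0,0,0,0],
)

```text
time_s: 8.97
tcp_pos: [0.4799, 0.1425, 0.1399]
tcp_rot: [-0.0, 0.958, 0.286, 0.001]
force: [2.0, 1.6, 3.6]
opening: 0.387
gripper_force: 62.1
```

Call:
carry_out(
  linear=[
    [0.05,0,0.1],
    [0.05,0,0.2],
    [0.05,0,0.3],
    [0.05,0,0.3],
    [0.05,0,0.3],
  ],
  delta_rot=[
    [0,0,0],
    [0,0,0],
    [0,0,0],
    [0,0,0],
    [0,0,0],
  ],
  hand=[0,0,0,0,0],
)

```text
time_s: 9.38
tcp_pos: [0.4796, 0.1423, 0.1365]
tcp_rot: [-0.0, 0.958, 0.286, 0.0]
force: [1.3, -0.1, 3.3]
opening: 0.393
gripper_force: 62.3
```

Call:
carry_out(
  linear=[
    [0,0,0.1],
    [0,0,0.2],
    [0,0,0.3],
    [0,0,0.3],
    [0,0,0.3],
  ],
  delta_rot=[
    [0,0,0],
    [0,0,0],
    [0,0,0],
    [0,0,0],
    [0,0,0],
  ],
  hand=[0,0,0,0,0],
)

```text
time_s: 9.8
tcp_pos: [0.4783, 0.1416, 0.1326]
tcp_rot: [0.0, 0.958, 0.286, -0.001]
force: [-1.3, -0.7, -2.4]
opening: 0.389
gripper_force: 61.5
```

Call:
carry_out(
  linear=[
    [0,0,0.1],
    [0,0,0.2],
    [0,0,0.3],
    [0,0,0.3],
    [0,0,0.3],
  ],
  delta_rot=[
    [0,0,0],
    [0,0,0],
    [0,0,0],
    [0,0,0],
    [0,0,0],
  ],
  hand=[0,0,0,0,0],
)

```text
time_s: 10.22
tcp_pos: [0.4789, 0.1419, 0.1299]
tcp_rot: [0.0, 0.958, 0.286, -0.001]
force: [-2.2, -1.0, -4.6]
opening: 0.389
gripper_force: 61.2
```

Call:
carry_out(
  linear=[
    [-0.05,0,0.1],
    [-0.05,0,0.2],
    [-0.05,0,0.3],
    [-0.05,0,0.4],
    [-0.05,0,0.4],
  ],
  delta_rot=[
    [0,0,0],
    [0,0,0],
    [0,0,0],
    [0,0,0],
    [0,0,0],
  ],
  hand=[0,0,0,0,0],
)

```text
time_s: 10.63
tcp_pos: [0.4788, 0.1419, 0.1259]
tcp_rot: [-0.0, 0.958, 0.286, -0.0]
force: [0.7, -0.1, -6.7]
opening: 0.387
gripper_force: 61.2
```

Call:
carry_out(
  linear=[
    [0,0,0.1],
    [0,0,0.2],
    [0,0,0.3],
    [0,0,0.3],
    [0,0,0.3],
  ],
  delta_rot=[
    [0,0,0],
    [0,0,0],
    [0,0,0],
    [0,0,0],
    [0,0,0],
  ],
  hand=[0,0,0,0,0],
)

```text
time_s: 11.05
tcp_pos: [0.4783, 0.1416, 0.1229]
tcp_rot: [0.0, 0.958, 0.286, -0.001]
force: [-0.9, -0.8, -10.6]
opening: 0.39
gripper_force: 61.6
```

Call:
carry_out(
  linear=[
    [0,0,0.1],
    [0,0,0.2],
    [0,0,0.2],
    [0,0,0.2],
  ],
  delta_rot=[
    [0,0,0],
    [0,0,0],
    [0,0,0],
    [0,0,0],
  ],
  hand=[0,0,0,0],
)

```text
time_s: 11.38
tcp_pos: [0.4786, 0.1418, 0.121]
tcp_rot: [-0.0, 0.958, 0.286, -0.0]
force: [-0.9, -0.4, -18.0]
opening: 0.385
gripper_force: 61.2
```

Call:
carry_out(
  linear=[
    [0,0,0.1],
    [0,0,0.2],
    [0,0,0.2],
  ],
  delta_rot=[
    [0,0,0],
    [0,0,0],
    [0,0,0],
  ],
  hand=[0,0,0],
)

```text
time_s: 11.63
tcp_pos: [0.4788, 0.1419, 0.1201]
tcp_rot: [0.0, 0.958, 0.286, 0.0]
force: [-5.4, -1.7, -0.1]
opening: 0.391
gripper_force: 63.3
```

Call:
carry_out(
  linear=[
    [0,0,0.1],
    [0,0,0.1],
    [0,0,0.1],
  ],
  delta_rot=[
    [0,0,0],
    [0,0,0],
    [0,0,0],
  ],
  hand=[0,0,0],
)

```text
time_s: 11.88
tcp_pos: [0.4788, 0.1419, 0.12]
tcp_rot: [0.0, 0.958, 0.286, 0.001]
force: [-7.8, -2.4, 14.2]
opening: 0.39
gripper_force: 65.2
```

Call:
carry_out(
  linear=[
    [-0.04,0,-0.05],
    [-0.04,0,-0.05],
  ],
  delta_rot=[
    [0,0,0],
    [0,0,0],
  ],
  hand=[0,0],
)

```text
time_s: 12.05
tcp_pos: [0.4788, 0.1419, 0.12]
tcp_rot: [0.0, 0.958, 0.286, 0.001]
force: [-6.4, -1.4, 9.1]
opening: 0.39
gripper_force: 64.4
```

Call:
carry_out(
  linear=[
    [0,0,0],
    [0,0,0],
    [0,0,0],
    [0,0,0],
    [0,0,0],
    [0,0,0],
    [0,0,0],
    [0,0,0],
  ],
  delta_rot=[
    [0,0,0],
    [0,0,0],
    [0,0,0],
    [0,0,0],
    [0,0,0],
    [0,0,0],
    [0,0,0],
    [0,0,0],
  ],
  hand=[50,60,70,80,85,85,85,85],
)

```text
time_s: 12.72
tcp_pos: [0.4786, 0.1417, 0.1188]
tcp_rot: [-0.0, 0.958, 0.286, 0.0]
force: [0.7, 0.2, 0.5]
opening: 0.851
gripper_force: 0.0
```

Call:
carry_out(
  linear=[
    [0,0,-1],
    [0,0,-3],
    [0,0,-6],
    [0,0,-9],
    [0,0,-11],
    [0,0,-12],
    [0,0,-12],
    [0,0,-12],
  ],
  delta_rot=[
    [0,0,0],
    [0,0,0],
    [0,0,0],
    [0,0,0],
    [0,0,0],
    [0,0,0],
    [0,0,0],
    [0,0,0],
  ],
  hand=[85,85,85,85,60,30,0,0],
)

```text
time_s: 13.38
tcp_pos: [0.4786, 0.1416, 0.2394]
tcp_rot: [0.0, 0.958, 0.286, 0.001]
force: [0.1, 0.7, -1.2]
opening: 0.286
gripper_force: 0.0
```

Run:
```python
from h import *
s=arm.read_state();print(s['time_s'],s['tcp_pos'],s['tcp_rot'],s['force'],s['opening'])
w=get_calibration("wrist");W=get_image("wrist");c=get_calibration("side");S=get_image("side")
P=np.array([.4786,.1418,.08]);u,v=map(int,proj(c,P))
a=cv2.resize(S[v-50:v+50,u-35:u+35],None,fx=4.5,fy=4.5,interpolation=cv2.INTER_CUBIC)
b=cv2.resize(W[60:360,160:480],None,fx=1.5,fy=1.5)
o=np.zeros((460,800,3),np.uint8);o[:450,:315]=a[:450,:315];o[:450,320:]=b
cv2.imwrite("pics/c5.png",np.clip(o*1.4,0,255).astype(np.uint8))
import pickle;pickle.dump(w,open("w5.pkl","wb"))
```

```text
13.3833 [0.4786 0.1416 0.2394] [0.     0.9583 0.2857 0.0007] [ 0.147   0.6661 -1.1792] 0.28585689290899946
```

View pics/c5.png

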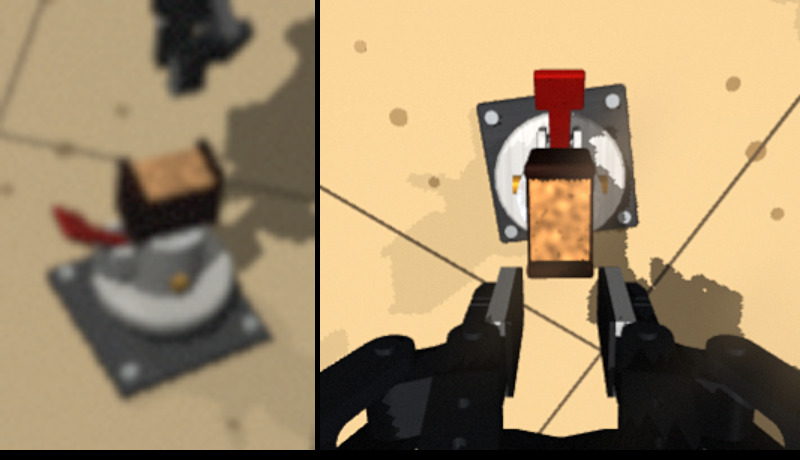

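The side view shows the rest seated upright on the collar. The wrist view shows the red lever still up, with its pad at (319,120) on the tool's x axis. Next I'll close the fingers and move over the pad.

Call:
carry_out(
  linear=[
    [2,0,0],
    [4,0,0],
    [6,0,0],
    [6.8,0,1],
    [6.8,0,3],
    [6.8,0,5],
    [6.8,0,7],
    [6.8,0,8],
  ],
  delta_rot=[
    [0,0,0],
    [0,0,0],
    [0,0,0],
    [0,0,0],
    [0,0,0],
    [0,0,0],
    [0,0,0],
    [0,0,0],
  ],
  hand=[0,0,0,0,0,0,0,0],
)

```text
time_s: 14.15
tcp_pos: [0.5333, 0.1779, 0.1551]
tcp_rot: [0.0, 0.958, 0.286, -0.003]
force: [1.0, -0.8, -0.5]
opening: -0.001
gripper_force: 0.0
```

Call:
carry_out(
  linear=[
    [0,0,0.5],
    [0,0,1.0],
    [0,0,1.4],
    [0,0,1.4],
    [0,0,1.4],
  ],
  delta_rot=[
    [0,0,0],
    [0,0,0],
    [0,0,0],
    [0,0,0],
    [0,0,0],
  ],
  hand=[0,0,0,0,0],
)

```text
time_s: 14.57
tcp_pos: [0.5357, 0.179, 0.1453]
tcp_rot: [-0.0, 0.958, 0.286, 0.0]
force: [0.0, -0.0, -0.1]
opening: -0.001
gripper_force: 0.0
```

Call:
carry_out(
  linear=[
    [0,0,0.2],
    [0,0,0.4],
    [0,0,0.6],
    [0,0,0.6],
  ],
  delta_rot=[
    [0,0,0],
    [0,0,0],
    [0,0,0],
    [0,0,0],
  ],
  hand=[0,0,0,0],
)

```text
time_s: 14.9
tcp_pos: [0.5353, 0.1788, 0.1386]
tcp_rot: [0.0, 0.958, 0.286, -0.0]
force: [0.1, 0.7, -0.7]
opening: 0.001
gripper_force: 0.0
```

Call:
carry_out(
  linear=[
    [0,0,0.2],
    [0,0,0.4],
    [0,0,0.6],
    [0,0,0.6],
    [0,0,0.6],
  ],
  delta_rot=[
    [0,0,0],
    [0,0,0],
    [0,0,0],
    [0,0,0],
    [0,0,0],
  ],
  hand=[0,0,0,0,0],
)

```text
time_s: 15.32
tcp_pos: [0.5374, 0.1802, 0.1339]
tcp_rot: [-0.001, 0.958, 0.286, 0.002]
force: [4.4, 3.0, 5.9]
opening: -0.006
gripper_force: 2.7
```

Call:
carry_out(
  linear=[
    [0,0,0.2],
    [0,0,0.4],
    [0,0,0.6],
    [0,0,0.8],
    [0,0,0.8],
  ],
  delta_rot=[
    [0,0,0],
    [0,0,0],
    [0,0,0],
    [0,0,0],
    [0,0,0],
  ],
  hand=[0,0,0,0,0],
)

```text
time_s: 15.73
tcp_pos: [0.5382, 0.1808, 0.1262]
tcp_rot: [-0.001, 0.958, 0.286, 0.003]
force: [4.8, 3.3, 7.8]
opening: 0.0
gripper_force: 3.8
```

Call:
carry_out(
  linear=[
    [0,0,0.2],
    [0,0,0.4],
    [0,0,0.6],
    [0,0,0.8],
    [0,0,0.8],
  ],
  delta_rot=[
    [0,0,0],
    [0,0,0],
    [0,0,0],
    [0,0,0],
    [0,0,0],
  ],
  hand=[0,0,0,0,0],
)

```text
time_s: 16.15
tcp_pos: [0.5362, 0.1794, 0.1171]
tcp_rot: [-0.0, 0.958, 0.286, 0.001]
force: [1.2, 0.9, 4.0]
opening: -0.001
gripper_force: 1.4
```

Lever moving. Continuing towards the stop expected at TCP z ≈ 0.102.

Call:
carry_out(
  linear=[
    [0,0,0.2],
    [0,0,0.4],
    [0,0,0.6],
    [0,0,0.8],
    [0,0,0.8],
  ],
  delta_rot=[
    [0,0,0],
    [0,0,0],
    [0,0,0],
    [0,0,0],
    [0,0,0],
  ],
  hand=[0,0,0,0,0],
)

```text
time_s: 16.57
tcp_pos: [0.536, 0.1792, 0.1089]
tcp_rot: [-0.0, 0.958, 0.286, 0.001]
force: [1.4, 1.0, 3.5]
opening: 0.004
gripper_force: 1.3
```

Call:
carry_out(
  linear=[
    [0,0,0.1],
    [0,0,0.2],
    [0,0,0.3],
    [0,0,0.3],
  ],
  delta_rot=[
    [0,0,0],
    [0,0,0],
    [0,0,0],
    [0,0,0],
  ],
  hand=[0,0,0,0],
)

```text
time_s: 16.9
tcp_pos: [0.5356, 0.179, 0.1058]
tcp_rot: [-0.0, 0.958, 0.286, 0.0]
force: [1.7, 1.2, 4.8]
opening: -0.0
gripper_force: 1.9
```

Call:
carry_out(
  linear=[
    [0,0,0.1],
    [0,0,0.2],
    [0,0,0.2],
  ],
  delta_rot=[
    [0,0,0],
    [0,0,0],
    [0,0,0],
  ],
  hand=[0,0,0],
)

```text
time_s: 17.15
tcp_pos: [0.5355, 0.1789, 0.1037]
tcp_rot: [-0.0, 0.958, 0.286, 0.0]
force: [2.3, 1.3, 4.2]
opening: 0.001
gripper_force: 2.0
```

Call:
carry_out(
  linear=[
    [0,0,0.1],
    [0,0,0.1],
    [0,0,0.1],
  ],
  delta_rot=[
    [0,0,0],
    [0,0,0],
    [0,0,0],
  ],
  hand=[0,0,0],
)

```text
time_s: 17.4
tcp_pos: [0.5353, 0.1788, 0.1027]
tcp_rot: [0.0, 0.958, 0.286, -0.0]
force: [2.2, 1.5, 3.5]
opening: -0.002
gripper_force: 2.0
```

Call:
carry_out(
  linear=[
    [0,0,0.1],
    [0,0,0.1],
    [0,0,0.1],
  ],
  delta_rot=[
    [0,0,0],
    [0,0,0],
    [0,0,0],
  ],
  hand=[0,0,0],
)

```text
time_s: 17.65
tcp_pos: [0.5354, 0.1789, 0.1018]
tcp_rot: [-0.0, 0.958, 0.286, -0.0]
force: [2.0, 1.6, 4.6]
opening: 0.001
gripper_force: 2.2
```

Call:
carry_out(
  linear=[
    [0,0,0.1],
    [0,0,0.1],
    [0,0,0.1],
  ],
  delta_rot=[
    [0,0,0],
    [0,0,0],
    [0,0,0],
  ],
  hand=[0,0,0],
)

```text
time_s: 17.9
tcp_pos: [0.5355, 0.1789, 0.1014]
tcp_rot: [0.0, 0.958, 0.286, 0.0]
force: [0.2, 0.8, 11.3]
opening: -0.001
gripper_force: 6.1
```

Call:
carry_out(
  linear=[
    [0,0,0.05],
    [0,0,0.05],
    [0,0,0.05],
  ],
  delta_rot=[
    [0,0,0],
    [0,0,0],
    [0,0,0],
  ],
  hand=[0,0,0],
)

```text
time_s: 18.15
tcp_pos: [0.5357, 0.1791, 0.1012]
tcp_rot: [0.0, 0.958, 0.286, 0.001]
force: [-0.1, 0.2, 15.2]
opening: -0.006
gripper_force: 7.6
```

Stop reached at 15 N at the expected height. Backing off.

Call:
carry_out(
  linear=[
    [0,0,-0.3],
    [0,0,-2],
    [0,0,-5],
    [0,0,-9],
    [0,0,-12],
    [0,0,-14],
    [0,0,-14],
    [0,0,-14],
  ],
  delta_rot=[
    [0,0,0],
    [0,0,0],
    [0,0,0],
    [0,0,0],
    [0,0,0],
    [0,0,0],
    [0,0,0],
    [0,0,0],
  ],
  hand=[0,0,0,0,0,0,0,0],
)

```text
time_s: 18.82
tcp_pos: [0.5349, 0.1783, 0.2405]
tcp_rot: [0.0, 0.958, 0.286, -0.0]
force: [0.1, 0.3, -0.9]
opening: 0.002
gripper_force: 0.0
```

Run:
```python
from h import *
s=arm.read_state();print(s['time_s'],s['tcp_pos'],s['force'])
w=get_calibration("wrist");W=get_image("wrist");c=get_calibration("side");S=get_image("side")
P=np.array([.4786,.1418,.08]);u,v=map(int,proj(c,P))
a=cv2.resize(S[v-50:v+50,u-35:u+35],None,fx=4.5,fy=4.5,interpolation=cv2.INTER_CUBIC)
b=cv2.resize(W,None,fx=.75,fy=.75)
o=np.zeros((460,800,3),np.uint8);o[:450,:315]=a[:450,:315];o[:300,320:]=b
cv2.imwrite("pics/c6.png",np.clip(o*1.4,0,255).astype(np.uint8))
```

```text
18.8167 [0.5349 0.1783 0.2405] [ 0.1251  0.259  -0.902 ]
```

View pics/c6.png

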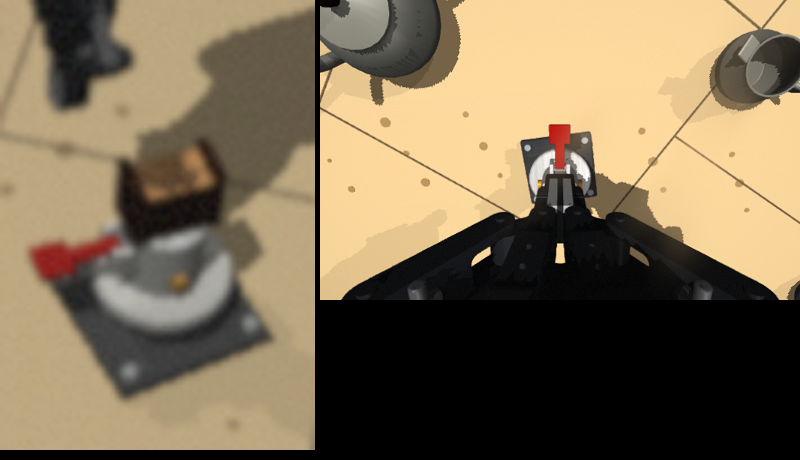

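The side view shows the lever level, with its pad at crop (50,262), and the rest seated upright with the gripper clear of it.

```bash
python3 -c "
from cell import arm
print(arm.job_done())"
```

```text
the job is handed in; nothing more can be done
None
```

The rest is seated on the ball against the collar, its lever is pressed fully down to the stop at about 15 N, the gripper is clear of it, and the job is handed in, though no verdict came back.

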